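# Dock the specimen tray by its far lip

## Robot

A 6-joint arm with a two-finger parallel gripper is mounted at the origin on the work surface. World frame = base frame: x ahead of the robot, y to its left, z up, the work surface at z = 0. Lengths are in m, angles in rad, forces in N, time in s.
With the tool pointing down it reaches from about 0.275 to 0.75 m from the base axis. Payload 10.2 kg.
Tool frame: the origin (TCP) lies midway between the tips of the shut fingers; the grasp point (between the pads) lies r.tcp_to_grasp behind it (r.tcp_to_grasp is the distance from the TCP to the grasp point, in m); z points along the fingers, y is the line along which they close (so a half turn about z gives the same grasp; the last joint's range is limited). The gripper opens to 85 mm and grips with 20 to 120 N. Pads are 22 mm wide; open, the fingers measure 114 mm over their backs; the gripper's body (76 mm by 85 mm) begins 54 mm behind the grasp point. The pads swing forward as they close: fully open they stand 13 mm farther back than shut.
Start: joints at [0.979, 0.313, 1.498, -0, 1.331, -0.223], TCP at [0.189, 0.49, 0.231] pointing down, gripper open.
Joint ranges: [-2.94, 2.94], [-0.97, 2.17], [0.19, 2.56], [-1.23, 4.37], [0.02, 3.11], [-2.88, 2.88]. Speed limits (rad/s): [2.39, 2.39, 3.01, 3.14, 3.14, 3.14].

## Interface

Orientations are given as a unit quaternion [x, y, z, w].
In Python, from plant import telemetry, cams, r gives the robot as it stands.
- The arm moves only by the tool jog_arm, never from a script. Its argument "moves" is text: rows parted by semicolons, each of 7 numbers parted by spaces: the turn, a rotation vector about the tool's x, y, z as a fraction of full scale, then the shift along the tool's x, y, z as a fraction of full scale, then the finger opening in mm, from 0 to 85.4. A call has 1 to 20 rows; each row is the pose to reach, as a shift and turn from the pose commanded when the call began, along the tool's axes at that moment; what a row does not reach only later rows make up. Full scale, the value 1, is 0.75 m for a shift and 90 degrees for a turn. A row lasts 1/12 s, in which the tool goes at most 41.7 mm and 7.16 degrees, less where a joint would pass 70% of its speed; a pose out of reach is approached as far as the arm can. A call with a number of a shift or a turn outside -1 to 1 is refused whole. A call with a gripper value outside its range is refused whole. The fingers move at their own pace and stop on an object; "grip_force" is the grip in N (left out, the last holds). Time passes only in rows, so rows that repeat a pose let the fingers close. It gives the time, the measured TCP pose, the force, the opening and the grip force at its end, in the units of the state.
- telemetry.get_obs(): the state, without advancing time (a new reading comes with each control period).
- cams.read_camera(name): name is "side" or "top"; returns a dict with "color" (480x640x3 uint8, blue, green, red), "fx", "fy", "cx", "cy" (pixels), "R" (3x3) and "t" (3): a world point X has camera coordinates R X + t. Camera axes: x right, y down, z forward; pixel columns grow to the right and rows downward; lengths in m; the calibration is good to about 2 mm. A picture is of the moment at which its call begins. There is no depth.
- r.sign_off(): hands the job in; it is judged then, once.
The state is a dict: "clock": time; "joint_pos": joint angles; "joint_velocities": joint speeds; "tau": joint torques, N m; "position": TCP position; "orientation": TCP orientation; "contact_force": force on the tool from outside, world axes, zero at the start; "wrist_torque": the same for the moment, N m; "grip_width": finger opening in m; "finger_force": force on a finger pad.
Only numpy, scipy, OpenCV 4.12 (cv2) and the standard library are available. Lean on these libraries where they do the work, as an engineer would, in place of code of your own. Each camera call takes 0.05 s, during which the arm holds its last target. There are 200 camera calls.

## Task

The loaded specimen tray stands beyond its dock: hook a fingertip behind the tray's orange far lip, drag it along the bench into the dock and hold it pressed firmly but gently flush against the black rubber stop for a moment. Then swing the red gate fully shut behind the tray and leave it there. Do not lift the tray, do not upset what stands in it, and leave the other things on the bench alone.

Things in the scene. Friction and masses are not known exactly. Their poses are not given: they have to be found in the camera images.
- tray: Loose white open tray, 110 (x) x 180 (y) x 40 mm, about 0.65 kg with its load (varies by a third; drags with 2 to 8 N). Origin: centre of underside; +x is its far side, away from the robot. The far third is solid to z = 34 mm, so the wall cannot be pinched; the load stands in three cells of the near part, up to z = 60 mm. Brittle: never bear on it with more than 25 N.
- lip (a point): Middle of the outer edge of the tray's orange far lip: a flat face 180 mm long (along y) and 8 mm high (32 to 40 mm above the bench) at x = +65 mm from the tray's origin. It overhangs the wall (x = +55 mm) by 10 mm.
- dock: Fixed aluminium dock, open towards +x. Its axes are those of a docked tray; origin: on the bench, under the centre of a tray docked with the stop fully back. Side rails, 28 mm high, inner faces at y = +-96 mm (6 mm free a side), run to x = 50 mm, then flare outward to y = +115 mm (x = 66 mm) and y = -127 mm (x = 83 mm). Its stop is the black rubber face across its near end, flat and rigid, 5 to 31 mm high, on a plate screwed out by an unknown 0 to 14 mm.
- stop (a point): Mark on the dock where the rubber face would be with the stop fully back: x = -55 mm, 18 mm up. The face stands 0 to 14 mm nearer the mouth (+x) than this point; where it is must be felt. The tray's near wall meets it when docked; it is seated once pressed there with over 6 N, beyond what dragging takes, for half a second.
- hinge (a point): Vertical axis of the gate's hinge, 25 mm above the bench, at x = 87.5 mm, y = 138 mm in the dock's frame; its dark post is 48 mm high, 18 mm across.
- gate (a joint): Angle in rad of the red gate, a bar 10 mm thick, 12 to 42 mm above the bench, 148 mm long from the hinge axis. 0: shut on its own end stop, pointing along the dock's -y, 3 to 17 mm behind the lip of a docked tray. Starts open, 1.7 to 2.0; at pi/2 it points along the dock's +x, beyond that it leans to +y. Stays where left; 0.1 N m moves it.
- gate_end (a point): Middle of the free end of the gate, 148 mm from the hinge axis, 27 mm above the bench.
- vial_left: Clear specimen vial, green lid, 42 mm across, 56 mm tall, loose in the tray's +y cell. Origin: centre of its underside. To stay standing in the tray.
- vial_right: Clear specimen vial, yellow lid, same size, loose in the tray's -y cell. To stay standing in the tray.
- tray_dishes: Stack of small clear dishes, 50 mm across, 42 mm tall, loose in the tray's middle cell. To stay standing in the tray.
- dish_stack: Stack of clear dishes on the bench, 90 mm across, 56 mm tall. Bystander.
- aspirator: Clear pot with white lid on the bench, 62 mm across, 75 mm tall. Bystander.
- clip_jar: Large clear jar on the bench, 96 mm across, 125 mm tall. Bystander.
- magnifier: Clear hand magnifier lying on the bench, 60 mm lens, 130 mm long, 8 mm thick; origin under the lens centre, handle along its -x. Bystander.
- slide_box: Yellow slide box on the bench, 100 x 170 x 35 mm. Bystander.
There are look-alikes about, which are no part of the job. What is shaped like the tray but blue is not meant.

How it is judged:
On the way, in this order (a step that is already met when the one before it is completed fails the run):
1. the tray, dragged by its far lip, is pressed home on the rubber stop (over 6 N) by the finger, the gate still open (x of tray in the frame of dock between -0.003 and 0.017 m and y of tray in the frame of dock between -0.01 and 0.01 m and angle between the x axis of tray and the x axis of dock, either way round below 0.05 rad and contact force between tray and dock above 6 N and contact force between the fingers and tray above 5 N and value of joint gate above 0.8 rad), for 0.3 s.
2. the gate is swung shut behind the docked tray (x of tray in the frame of dock between -0.003 and 0.017 m and y of tray in the frame of dock between -0.01 and 0.01 m and angle between the x axis of tray and the x axis of dock, either way round below 0.05 rad and value of joint gate below 0.08 rad), for 0.2 s.
At the end, for the whole second after the job is handed in: The tray rests home in the dock (where it was pressed on the stop: its origin between -3 and 17 mm from the dock's along x, within 10 mm sideways, square within 0.05 rad), its load standing in it, and the gate is shut behind it (within 0.08 rad) (all of step 2 and linear speed of tray below 0.01 m/s and angle between each of vial_left, vial_right, tray_dishes's own z axis and vertical below 0.3 rad); the robot touches nothing.
It fails at once if a finger or the arm bears on the tray with more than 25 N (contact force between any of the fingers, the arm and tray above 25 N).
It fails at once if the tray is touched elsewhere than at its far side (contact force between the fingers and tray above 1 N and x of the grasp point in the frame of tray below 0.035 m).
It fails at once if the tray is lifted (12 mm) or tipped (height (world z) of tray above 0.012 m or angle between tray's own z axis and vertical above 0.15 rad).
It fails at once if something standing in the tray is tipped over or leaves the tray (angle between any of vial_left, vial_right, tray_dishes's own z axis and vertical above 0.5 rad or distance between any of vial_left, vial_right, tray_dishes and tray above 0.1 m).
It fails at once if another thing on the bench is moved by more than 20 mm (distance of any of dish_stack, aspirator, clip_jar, magnifier, slide_box from where it was at the start of the episode above 0.02 m).
It also fails if it takes over 67 s, if anything falls off the work surface, if the arm or the gripper's body presses on something with over 40 N, if the wrist force passes 120 N, or if a joint passes its speed limit or range.

## Working session

There is one attempt and no reset: what is moved stays moved. The work goes in short steps, Python scripts to look and compute and a tool call to move; the robot and the scene stay as the last step left them, time stands still between calls to the robot, and variables do not carry over. Pictures are saved under pics/ and viewed, at most 10 in all, crops included, and the job is handed in when it is done.

Besides the shell and the picture viewer there is one more tool, called after "Request:" as name(argument=value, ...) on one line, values as JSON. jog_arm: Moves the arm, as the interface text tells. Shift numbers are shares of 0.75 m and turn numbers shares of 90 degrees, none past 1 either way. Its arguments: {"type":"object","properties":{"moves":{"type":"string"},"grip_force":{"type":"number"}},"required":["moves"]}

```bash
ls; mkdir -p pics; python3 - <<'E'
from plant import telemetry,cams,r
import cv2,pickle
d={}
for n in("side","top"):
    c=cams.read_camera(n);d[n]=c;cv2.imwrite(f"pics/{n}0.png",c["color"])
    print(n,c["fx"],c["cx"],c["cy"],c["R"],c["t"])
pickle.dump(d,open("c0.pkl","wb"))
o=telemetry.get_obs()
print({k:o[k] for k in("clock","position","orientation","contact_force","grip_width")},r.tcp_to_grasp)
E
```

```text
pics
side 438.02629236118406 315.26043792703786 232.81925549385713 [[ 0.95824406 -0.28584397 -0.00784559]
 [-0.17251401 -0.5560077  -0.81307709]
 [ 0.22805098  0.78047976 -0.58210316]] [-0.54478659  0.16621749  0.98352204]
top 454.5196392779532 319.29132776063483 237.49741945668924 [[ 0.00421582 -0.99990345 -0.01324094]
 [-0.98313626 -0.00172357 -0.18286642]
 [ 0.18282594  0.01378858 -0.9830486 ]] [0.03209281 0.56154167 0.9276206 ]
{'clock': 0.1, 'position': array([0.18915599, 0.48949656, 0.23078868]), 'orientation': array([ 1.83347076e-01,  9.83048074e-01, -5.39376914e-04, -2.09671009e-04]), 'contact_force': array([-0.49522973,  0.44622181,  0.22867659]), 'grip_width': 0.08576392457013704} 0.0187
```

View pics/top0.png

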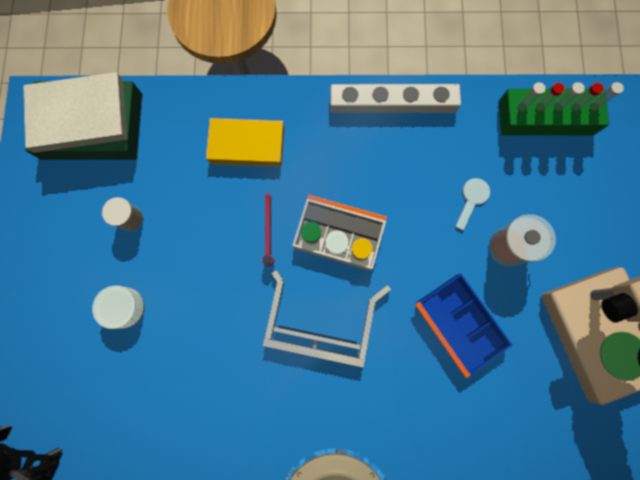

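View pics/side0.png

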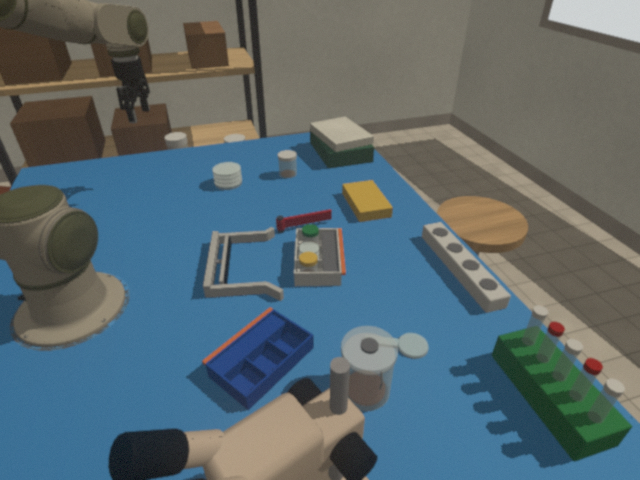

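Candidates for the tray are the white tray at top (340,233), with an orange lip on its far side around (347,207), and the blue look-alike at (463,325), with its orange lip near-left. I choose the white one. The dock is at about (320,320). The red gate runs from its hinge at (268,260) to its end at (267,196). Next I check close crops.

```bash
python3 - <<'E'
import cv2,pickle
d=pickle.load(open("c0.pkl","rb"))
t=d["top"]["color"][180:380,250:410];s=d["side"]["color"][200:310,195:355]
cv2.imwrite("pics/tc.png",cv2.resize(t[:150],None,fx=5,fy=4,interpolation=cv2.INTER_CUBIC)) if 0 else None
cv2.imwrite("pics/tc.png",cv2.resize(d["top"]["color"][185:375,250:400],None,fx=3,fy=3,interpolation=cv2.INTER_CUBIC))
cv2.imwrite("pics/sc.png",cv2.resize(s,None,fx=5,fy=5,interpolation=cv2.INTER_CUBIC))
E
```

```text
(no output)
```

View pics/tc.png

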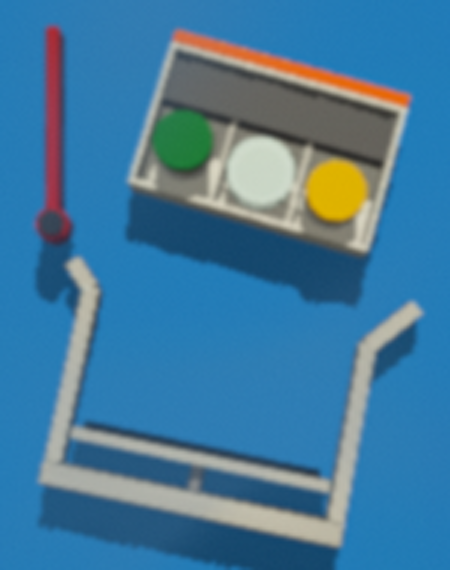

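View pics/sc.png

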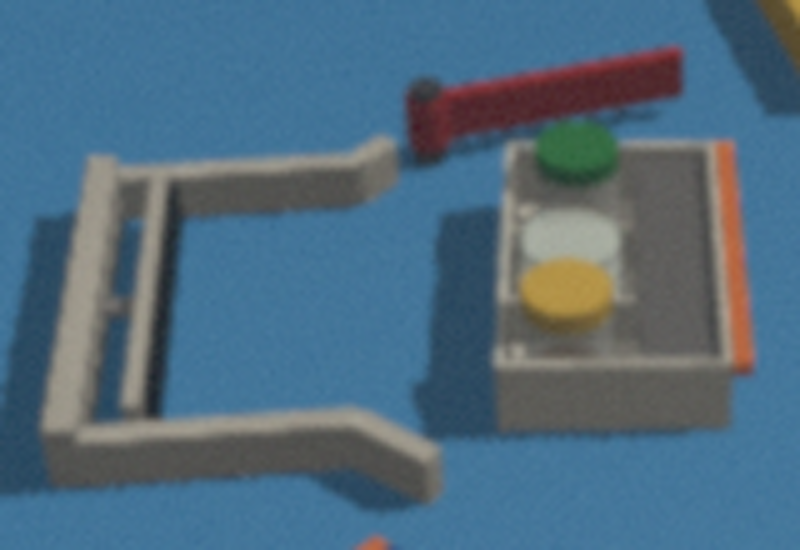

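The crops confirm the white tray with the orange lip. In the top crop the lip's outer edge runs (178,31)→(411,95), the inner rail bends are at (100,292) and (358,348), the hinge cap is at (50,222) and the gate end is at (53,28). Next I triangulate these.

```bash
cat > h.py <<'E'
import numpy as np,pickle
D=pickle.load(open("c0.pkl","rb"))
def ray(n,u,v):
    c=D[n];R=np.array(c["R"]);t=np.array(c["t"])
    d=R.T@np.array([(u-c["cx"])/c["fx"],(v-c["cy"])/c["fy"],1]);return -R.T@t,d/np.linalg.norm(d)
def onz(n,u,v,z):
    o,d=ray(n,u,v);return o+d*(z-o[2])/d[2]
def tri(a,b):
    (o1,d1),(o2,d2)=a,b
    s=np.linalg.lstsq(np.c_[d1,-d2],o2-o1,rcond=None)[0]
    p,q=o1+s[0]*d1,o2+s[1]*d2;return (p+q)/2,np.linalg.norm(p-q)
T=lambda u,v:("top",250+u/3,185+v/3)
S=lambda u,v:("side",195+u/5,200+v/5)
E
python3 - <<'E'
from h import *
np.set_printoptions(precision=4,suppress=True)
pts={"lip+":(T(178,31),S(735,142),.04),"lip-":(T(411,96),S(751,360),.04),"hingetop":(T(50,222),S(426,88),.048),
"gend":(T(53,28),S(681,50),.042),"bend+":(T(100,292),S(360,177),.028),"bend-":(T(358,348),S(350,410),.028),
"near+":(T(131,184),S(508,146),.04),"near-":(T(365,250),S(498,362),.04),
"stop+":(T(84,424),S(180,178),.031),"stop-":(T(318,474),S(150,412),.031),
"green":(T(183,138),S(577,145),.058),"yel":(T(337,190),S(567,287),.058)}
for k,(a,b,z) in pts.items():print(k,*tri(ray(*a),ray(*b)),"top@z",onz(*a,z)[:2],"side@z",onz(*b,z)[:2])
E
```

```text
lip+ [0.659  0.0564 0.0403] 0.00040785773333769365 top@z [0.6589 0.0565] side@z [0.6594 0.0568]
lip- [ 0.6079 -0.114   0.0428] 0.0022409154418573866 top@z [ 0.6097 -0.1146] side@z [ 0.6079 -0.111 ]
hingetop [0.5144 0.1471 0.0457] 0.0018178643078074457 top@z [0.515  0.1467] side@z [0.5128 0.1437]
gend [0.6604 0.1491 0.0411] 0.0009008560046360947 top@z [0.6606 0.149 ] side@z [0.6594 0.1477]
bend+ [0.4678 0.1125 0.0197] 0.0006644551999652369 top@z [0.4667 0.1118] side@z [0.4664 0.1011]
bend- [ 0.4266 -0.0742  0.0256] 0.0014147728283776158 top@z [ 0.4272 -0.0741] side@z [ 0.4256 -0.0768]
near+ [0.5442 0.0897 0.0394] 0.00013269781183027258 top@z [0.544  0.0896] side@z [0.5441 0.0888]
near- [ 0.4959 -0.0789  0.0409] 0.0007285965519234849 top@z [ 0.4964 -0.079 ] side@z [ 0.4958 -0.0779]
stop+ [0.3741 0.1208 0.0334] 0.002207535560901568 top@z [0.373  0.1211] side@z [0.3753 0.124 ]
stop- [ 0.3382 -0.0448  0.0225] 0.0011751154938036163 top@z [ 0.3392 -0.0443] side@z [ 0.3375 -0.0546]
green [0.5728 0.0517 0.06  ] 0.0026027575402232353 top@z [0.5745 0.0516] side@z [0.5722 0.0542]
yel [ 0.5359 -0.0578  0.0597] 0.0017200205146364644 top@z [ 0.537  -0.0581] side@z [ 0.5355 -0.0558]
```

```bash
cat >> h.py <<'E'
def tp(o): # tool yaw: tool y=(-sin,cos), tool x=-(cos,sin)
    q=o["orientation"];from scipy.spatial.transform import Rotation as Ro
    M=Ro.from_quat(q).as_matrix();return np.array(o["position"]),np.arctan2(-M[1,0],-M[0,0]),M
def row(p0,y0,p,y):
    d=np.array(p)-np.array(p0);c,s=np.cos(y0),np.sin(y0)
    return np.round([-(y-y0)/(np.pi/2),(-c*d[0]-s*d[1])/.75,(-s*d[0]+c*d[1])/.75,-d[2]/.75],4)
E
python3 - <<'E'
from h import *
from plant import telemetry
from scipy.optimize import least_squares
def Q(z,*ps): return [onz(*T(*p),z)[:2] for p in ps]
yaw=lambda a,b: np.arctan2(-(a-b)[0],(a-b)[1])
a,b=Q(.028,(40,484),(338,546));print("back",a,b,yaw(a,b))
a,b=Q(.028,(100,292),(73,430));d=a-b;print("railL",np.arctan2(d[1],d[0]))
a,b=Q(.028,(358,348),(330,500));d=a-b;print("railR",np.arctan2(d[1],d[0]))
obs=[((50,96),Q(.028,(100,292))[0]),((50,-96),Q(.028,(358,348))[0]),((87.5,138),np.array([.5145,.1462]))]
def f(v):
    c,s=np.cos(v[2]),np.sin(v[2]);R=np.array([[c,-s],[s,c]])
    return np.concatenate([v[:2]+R@(np.array(m)/1000)-w for m,w in obs])
r=least_squares(f,[.4,.03,-.2]);print("dock",r.x,f(r.x))
p,y,M=tp(telemetry.get_obs());print(p,y,M)
print(row(p,y,[.669,-.0384,.2],-.28))
E
```

```text
back [0.33121468 0.1516605 ] [ 0.29007358 -0.05794253] -0.19381706441130733
railL -0.17548157777654624
railR -0.1986461632587679
dock [ 0.39861666  0.02969232 -0.2149332 ] [ 0.00120069  0.00103761 -0.00023697 -0.00069245 -0.00096372 -0.00034516]
[0.18915599 0.48949656 0.23078868] -0.36878052523771815 [[-9.32767612e-01  3.60477753e-01 -6.10019722e-04]
 [ 3.60478205e-01  9.32767118e-01 -9.83581739e-04]
 [ 2.14447003e-04 -1.13735200e-03 -9.99999330e-01]]
[-0.0565 -0.8505 -0.4259  0.0411]
```

Request:
jog_arm(moves="0 0 -0.0565 -0.85 -0.426 0.041 85;0 0 -0.0565 -0.85 -0.426 0.041 85;0 0 -0.0565 -0.85 -0.426 0.041 85;0 0 -0.0565 -0.85 -0.426 0.041 85;0 0 -0.0565 -0.85 -0.426 0.041 85;0 0 -0.0565 -0.85 -0.426 0.041 85;0 0 -0.0565 -0.85 -0.426 0.041 85;0 0 -0.0565 -0.85 -0.426 0.041 85;0 0 -0.0565 -0.85 -0.426 0.041 85;0 0 -0.0565 -0.85 -0.426 0.041 85;0 0 -0.0565 -0.85 -0.426 0.041 85;0 0 -0.0565 -0.85 -0.426 0.041 85;0 0 -0.0565 -0.85 -0.426 0.041 85;0 0 -0.0565 -0.85 -0.426 0.041 85;0 0 -0.0565 -0.85 -0.426 0.041 85;0 0 -0.0565 -0.85 -0.426 0.041 85;0 0 -0.0565 -0.85 -0.426 0.041 85;0 0 -0.0565 -0.85 -0.426 0.041 85;0 0 -0.0565 -0.85 -0.426 0.041 85;0 0 -0.0565 -0.85 -0.426 0.041 85")

```text
clock: 1.77
position: [0.6683, -0.0377, 0.1999]
orientation: [0.14, 0.99, 0.0, -0.001]
contact_force: [-0.2, 0.7, 0.4]
grip_width: 0.0849
finger_force: 0.0
```

```bash
python3 - <<'E'
from h import *
from plant import telemetry
p,y,M=tp(telemetry.get_obs());print(p,y)
print(row(p,y,[.669,-.0384,.008],-.28))
E
```

```text
[ 0.66833243 -0.03774196  0.199928  ] -0.28018641117581844
[-1.000e-04 -1.100e-03 -6.000e-04  2.559e-01]
```

Request:
jog_arm(moves="0 0 0 0 0 0.04 85;0 0 0 0 0 0.08 85;0 0 0 0 0 0.12 85;0 0 0 0 0 0.16 85;0 0 0 0 0 0.2 85;0 0 0 0 0 0.225 85;0 0 0 0 0 0.245 85;0 0 0 0 0 0.256 85;0 0 0 0 0 0.256 85;0 0 0 0 0 0.256 85")

```text
clock: 2.6
position: [0.6688, -0.0374, 0.0096]
orientation: [0.139, 0.99, -0.0, 0.0]
contact_force: [0.6, 0.9, 0.6]
grip_width: 0.0848
finger_force: 0.0
```

```bash
python3 - <<'E'
from h import *
from plant import telemetry,cams
import cv2
p,y,M=tp(telemetry.get_obs());print(p,y)
a=cams.read_camera("top")["color"][150:350,230:430];b=cams.read_camera("side")["color"][150:350,195:395]
cv2.imwrite("pics/b.png",cv2.resize(np.hstack([a,b]),None,fx=2,fy=2,interpolation=cv2.INTER_CUBIC))
E
```

```text
[ 0.66880806 -0.03736847  0.00956714] -0.2790783572194669
```

View pics/b.png

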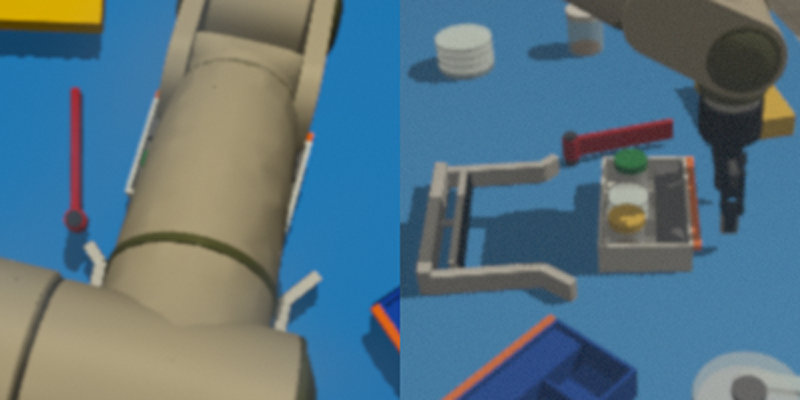

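Request:
jog_arm(moves="0 0 0 0.004 0 0 85;0 0 0 0.008 0 0 85;0 0 0 0.012 0 0 85;0 0 0 0.016 0 0 85;0 0 0 0.02 0 0 85;0 0 0 0.023 0 0 85;0 0 0 0.025 0 0 85;0 0 0 0.027 0 0 85;0 0 0 0.029 0 0 85;0 0 0 0.031 0 0 85;0 0 0 0.033 0 0 85;0 0 0 0.035 0 0 85;0 0 0 0.037 0 0 85;0 0 0 0.039 0 0 85;0 0 0 0.041 0 0 85")

```text
clock: 3.95
position: [0.6392, -0.0297, 0.0086]
orientation: [0.14, 0.99, -0.0, 0.0]
contact_force: [3.1, -1.3, -1.6]
grip_width: 0.0849
finger_force: 1.6
```

Request:
jog_arm(moves="0 0 -0.0025 0.004 0 0 85;0 0 -0.005 0.008 0.0004 0 85;0 0 -0.008 0.012 0.0008 0 85;0 0 -0.0105 0.016 0.0012 0 85;0 0 -0.013 0.02 0.0016 0 85;0 0 -0.0155 0.024 0.002 0 85;0 0 -0.018 0.028 0.0024 0 85;0 0 -0.0205 0.032 0.0028 0 85;0 0 -0.023 0.036 0.0032 0 85;0 0 -0.0255 0.04 0.0036 0 85;0 0 -0.028 0.044 0.004 0 85;0 0 -0.0305 0.048 0.0044 0 85;0 0 -0.033 0.052 0.0048 0 85;0 0 -0.0355 0.056 0.0052 0 85;0 0 -0.038 0.06 0.0056 0 85;0 0 -0.0405 0.064 0.006 0 85;0 0 -0.043 0.068 0.0062 0 85;0 0 -0.0455 0.073 0.0065 0 85;0 0 -0.048 0.078 0.0068 0 85;0 0 -0.049 0.082 0.007 0 85")

```text
clock: 5.62
position: [0.5811, -0.0074, 0.0086]
orientation: [0.101, 0.995, -0.0, -0.0]
contact_force: [3.4, 0.0, 0.3]
grip_width: 0.085
finger_force: 1.7
```

```bash
python3 - <<'E'
from h import *
from plant import telemetry,cams
import cv2
o=telemetry.get_obs();p,y,M=tp(o);print(p,y,o["contact_force"],o["wrist_torque"])
a=cams.read_camera("top")["color"][200:350,250:400];b=cams.read_camera("side")["color"][200:300,210:360]
a=cv2.resize(a,None,fx=3,fy=3,interpolation=cv2.INTER_CUBIC);b=cv2.resize(b,(450,300),interpolation=cv2.INTER_CUBIC)
b=cv2.resize(cams.read_camera("side")["color"][205:305,210:325],(345,450//1*1),interpolation=cv2.INTER_CUBIC) if 0 else np.vstack([b,np.zeros((150,450,3),np.uint8)])
cv2.imwrite("pics/c.png",np.hstack([a[:,:350],b]))
E
```

```text
[ 0.58112497 -0.00744811  0.00856463] -0.20264721967551172 [3.35210323 0.0238701  0.27203371] [-0.1212001  -0.49047629  0.03497817]
```

View pics/c.png

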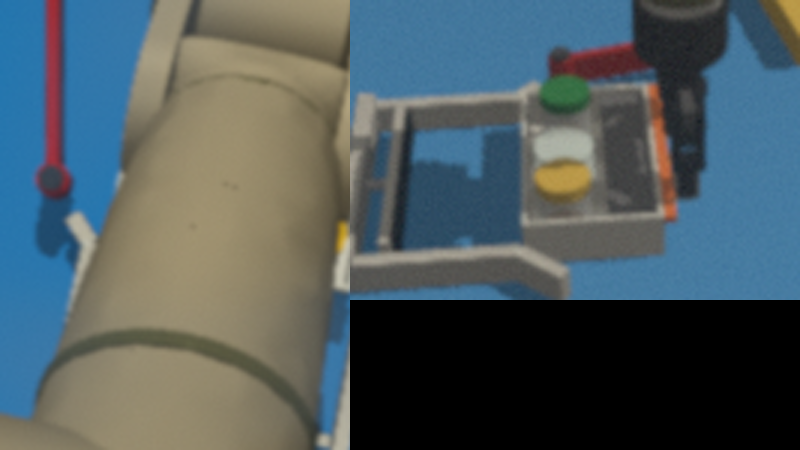

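The tray is in the mouth with its fingers behind the lip. Side crop: near-wall top corners at (527,92) and (523,219), lip corners at (660,85) and (677,212). I check its alignment from these.

```bash
python3 - <<'E'
from h import *
P=lambda u,v:onz("side",210+(u-350)/3,200+v/3,.04)[:2]
c,s=np.cos(-.203),np.sin(-.203);R=np.array([[c,s],[-s,c]])
for q in[(527,92),(523,219),(660,85),(677,212)]:print(P(*q),R@(P(*q)-[.3985,.030]))
E
```

```text
[0.47316488 0.10380096] [0.05825281 0.08733863]
[ 0.43577261 -0.0616354 ] [ 0.05498175 -0.08223929]
[0.58727078 0.07953721] [0.17490746 0.08657784]
[ 0.55146443 -0.08866247] [ 0.17374686 -0.08538692]
```

Request:
jog_arm(moves="0 0 0 0.006 0 0 85;0 0 0 0.012 0 0 85;0 0 0 0.018 0 0 85;0 0 0 0.024 0 0 85;0 0 0 0.03 0 0 85;0 0 0 0.036 0 0 85;0 0 0 0.042 0 0 85;0 0 0 0.048 0 0 85;0 0 0 0.054 0 0 85;0 0 0 0.06 0 0 85;0 0 0 0.066 0 0 85;0 0 0 0.072 0 0 85;0 0 0 0.078 0 0 85;0 0 0 0.084 0 0 85;0 0 0 0.09 0 0 85;0 0 0 0.096 0 0 85;0 0 0 0.1 0 0 85;0 0 0 0.104 0 0 85;0 0 0 0.108 0 0 85;0 0 0 0.11 0 0 85")

```text
clock: 7.38
position: [0.5004, 0.0091, 0.0086]
orientation: [0.101, 0.995, -0.0, -0.0]
contact_force: [3.5, -0.7, -0.9]
grip_width: 0.0852
finger_force: 1.7
```

Request:
jog_arm(moves="0 0 0 0.0015 0 0 85;0 0 0 0.003 0 0 85;0 0 0 0.0045 0 0 85;0 0 0 0.006 0 0 85;0 0 0 0.0075 0 0 85;0 0 0 0.009 0 0 85;0 0 0 0.01 0 0 85;0 0 0 0.011 0 0 85")

```text
clock: 8.05
position: [0.4926, 0.0107, 0.0086]
orientation: [0.101, 0.995, -0.0, 0.0]
contact_force: [3.2, -0.9, 0.3]
grip_width: 0.0849
finger_force: 1.8
```

Request:
jog_arm(moves="0 0 0 0.0007 0 0 85;0 0 0 0.0014 0 0 85;0 0 0 0.002 0 0 85;0 0 0 0.0027 0 0 85")

```text
clock: 8.38
position: [0.4906, 0.0111, 0.0086]
orientation: [0.101, 0.995, -0.0, 0.0]
contact_force: [4.1, -0.9, 0.5]
grip_width: 0.0853
finger_force: 1.9
```

Request:
jog_arm(moves="0 0 0 0.0007 0 0 85;0 0 0 0.0014 0 0 85;0 0 0 0.002 0 0 85")

```text
clock: 8.63
position: [0.4891, 0.0114, 0.0086]
orientation: [0.101, 0.995, -0.0, 0.0]
contact_force: [3.4, -0.9, -0.4]
grip_width: 0.0851
finger_force: 1.9
```

Request:
jog_arm(moves="0 0 0 0.0005 0 0 85;0 0 0 0.001 0 0 85;0 0 0 0.0015 0 0 85")

```text
clock: 8.88
position: [0.4881, 0.0117, 0.0086]
orientation: [0.101, 0.995, -0.0, 0.0]
contact_force: [4.0, 0.1, -0.3]
grip_width: 0.0849
finger_force: 1.9
```

Request:
jog_arm(moves="0 0 0 0.0005 0 0 85;0 0 0 0.001 0 0 85;0 0 0 0.0015 0 0 85")

```text
clock: 9.13
position: [0.487, 0.0119, 0.0086]
orientation: [0.101, 0.995, 0.0, 0.0]
contact_force: [2.8, -1.0, -0.6]
grip_width: 0.0846
finger_force: 1.9
```

Request:
jog_arm(moves="0 0 0 0.0005 0 0 85;0 0 0 0.001 0 0 85;0 0 0 0.0015 0 0 85")

```text
clock: 9.38
position: [0.4862, 0.0121, 0.0086]
orientation: [0.101, 0.995, -0.0, 0.001]
contact_force: [7.0, -0.1, -2.3]
grip_width: 0.0848
finger_force: 3.3
```

Request:
jog_arm(moves="0 0 0 0.0005 0 0 85;0 0 0 0.001 0 0 85;0 0 0 0.0015 0 0 85")

```text
clock: 9.63
position: [0.4862, 0.0122, 0.0089]
orientation: [0.101, 0.995, -0.0, 0.002]
contact_force: [10.3, -0.1, -3.0]
grip_width: 0.0849
finger_force: 5.1
```

Request:
jog_arm(moves="0 0 0 0.0005 0 0 85;0 0 0 0.001 0 0 85;0 0 0 0.0015 0 0 85")

```text
clock: 9.88
position: [0.4861, 0.0123, 0.0093]
orientation: [0.101, 0.995, -0.0, 0.003]
contact_force: [14.6, 0.5, -3.3]
grip_width: 0.0849
finger_force: 6.9
```

Request:
jog_arm(moves="0 0 0 0.0003 0 0 85;0 0 0 0.0003 0 0 85;0 0 0 0.0003 0 0 85;0 0 0 0.0003 0 0 85;0 0 0 0.0003 0 0 85;0 0 0 0.0003 0 0 85;0 0 0 0.0003 0 0 85;0 0 0 0.0003 0 0 85;0 0 0 0.0003 0 0 85;0 0 0 0.0003 0 0 85")

```text
clock: 10.72
position: [0.4861, 0.0123, 0.0094]
orientation: [0.101, 0.995, -0.0, 0.003]
contact_force: [14.4, 1.2, -2.5]
grip_width: 0.0848
finger_force: 6.8
```

```bash
python3 - <<'E'
from h import *
from plant import telemetry,cams
import cv2
o=telemetry.get_obs();p,y,M=tp(o);print(p,y,o["contact_force"],o["wrist_torque"])
b=cams.read_camera("side")["color"][200:310,195:355]
cv2.imwrite("pics/d.png",cv2.resize(b,None,fx=5,fy=5,interpolation=cv2.INTER_CUBIC))
E
```

```text
[0.48608879 0.01228457 0.00938016] -0.2024630761283761 [14.40240948  1.24511106 -2.50002807] [ 0.12617533 -2.07749558  0.40216205]
```

View pics/d.png

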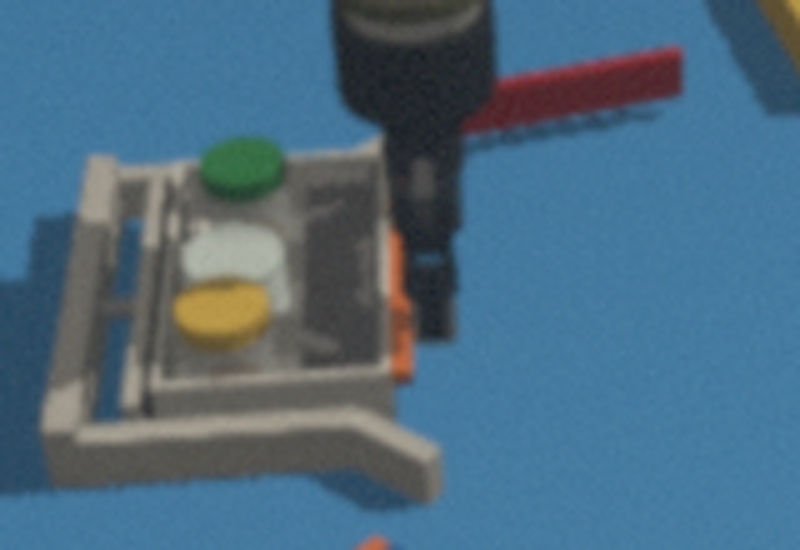

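```bash
python3 - <<'E'
from h import *
P=lambda u,v:onz("side",195+u/5,200+v/5,.04)[:2]
c,s=np.cos(-.203),np.sin(-.203);R=np.array([[c,s],[-s,c]])
for q in[(186,166),(153,381),(388,160),(412,375)]:print(P(*q),R@(P(*q)-[.3985,.030]))
H=np.array([.5145,.1463])
psi=-.203
for g in np.r_[2.05,np.arange(1.8,-.01,-.15),-.03]:
    u=np.array([np.sin(g),-np.cos(g)]);n=np.array([np.cos(g),np.sin(g)])
    h=.011*abs(n[0])+.0145*abs(n[1])
    w=H+R.T@(.11*u+(.005+h)*n);print(round(g,2),w.round(4))
E
```

```text
[0.37913592 0.12103468] [-0.03731984  0.08526142]
[ 0.3412941 -0.0441981] [-0.04107226 -0.08420773]
[0.48093193 0.09508286] [0.06761802 0.08036545]
[ 0.45574754 -0.07510748] [ 0.0772626  -0.09140762]
2.05 [0.6141 0.1984]
1.8 [0.6239 0.1708]
1.65 [0.6262 0.1529]
1.5 [0.6259 0.136 ]
1.35 [0.6236 0.1207]
1.2 [0.6191 0.1055]
1.05 [0.6122 0.0907]
0.9 [0.6029 0.0768]
0.75 [0.5913 0.0643]
0.6 [0.5776 0.0535]
0.45 [0.562  0.0448]
0.3 [0.5449 0.0387]
0.15 [0.5267 0.0355]
0.0 [0.508  0.0353]
-0.03 [0.5051 0.0355]
```

Request:
jog_arm(moves="0 0 0 -0.004 0 0 85;0 0 0 -0.01 0 0 85;0 0 0 -0.02 0 0 85;0 0 0 -0.03 0 0 85;0 0 0 -0.04 0 0 85;0 0 0 -0.04 0 -0.03 85;0 0 0 -0.04 0 -0.07 85;0 0 0 -0.04 0 -0.11 85;0 0 0 -0.04 0 -0.15 60;0 0 0 -0.04 0 -0.17 30;0 0 0 -0.04 0 -0.18 0;0 0 0 -0.04 0 -0.18 0;0 0 0 -0.04 0 -0.18 0")

```text
clock: 11.85
position: [0.5126, 0.0066, 0.1426]
orientation: [0.101, 0.995, 0.0, -0.001]
contact_force: [-0.5, -0.0, -0.0]
grip_width: 0.0249
finger_force: 0.0
```

Request:
jog_arm(moves="0 0 0 -0.0133 0.046 0 0;0 0 0 -0.0266 0.092 0 0;0 0 0 -0.04 0.138 0 0;0 0 0 -0.053 0.184 0 0;0 0 0 -0.066 0.23 0 0;0 0 0 -0.078 0.265 0 0;0 0 0 -0.081 0.278 0 0;0 0 0 -0.081 0.278 0 0;0 0 0 -0.081 0.278 0.03 0;0 0 0 -0.081 0.278 0.065 0;0 0 0 -0.081 0.278 0.1 0;0 0 0 -0.081 0.278 0.13 0;0 0 0 -0.081 0.278 0.15 0;0 0 0 -0.081 0.278 0.16 0;0 0 0 -0.081 0.278 0.163 0;0 0 0 -0.081 0.278 0.163 0")

```text
clock: 13.18
position: [0.6142, 0.1979, 0.021]
orientation: [0.102, 0.995, -0.0, -0.0]
contact_force: [0.0, -0.9, 1.3]
grip_width: -0.0
finger_force: 0.0
```

```bash
python3 - <<'E'
from h import *
from plant import telemetry,cams
import cv2
o=telemetry.get_obs();p,y,M=tp(o);print(p,y,o["contact_force"])
a=cams.read_camera("top")["color"][185:375,250:400];b=cams.read_camera("side")["color"][160:310,195:355]
a=cv2.resize(a,(450,570));b=cv2.resize(b,(350,328))
cv2.imwrite("pics/e.png",np.hstack([a,np.vstack([b,np.zeros((242,350,3),np.uint8)])]))
H=np.array([.5145,.1463]);c,s=np.cos(-.203),np.sin(-.203);R=np.array([[c,s],[-s,c]])
for g in np.r_[np.arange(1.8,-.01,-.1)]:
    u=np.array([np.sin(g),-np.cos(g)]);n=np.array([np.cos(g),np.sin(g)])
    h=.011*abs(n[0])+.0145*abs(n[1])
    w=H+R.T@(.11*u+(.005+h)*n);print(round(g,2),row(p,y,[*w,p[2]],y)[1:3])
E
```

```text
[0.61418327 0.19794796 0.02097803] -0.20359658973083544 [ 0.00243085 -0.91230973  1.30698028]
1.8 [-0.02   -0.0328]
1.7 [-0.0256 -0.0478]
1.6 [-0.0296 -0.0635]
1.5 [-0.032  -0.0777]
1.4 [-0.0331 -0.0914]
1.3 [-0.0329 -0.1053]
1.2 [-0.0313 -0.1194]
1.1 [-0.0283 -0.1335]
1.0 [-0.0239 -0.1475]
0.9 [-0.0179 -0.1612]
0.8 [-0.0104 -0.1744]
0.7 [-0.0015 -0.1869]
0.6 [ 0.0089 -0.1985]
0.5 [ 0.0206 -0.2092]
0.4 [ 0.0335 -0.2186]
0.3 [ 0.0476 -0.2266]
0.2 [ 0.0626 -0.2331]
0.1 [ 0.0784 -0.2379]
-0.0 [ 0.0948 -0.241 ]
```

View pics/e.png

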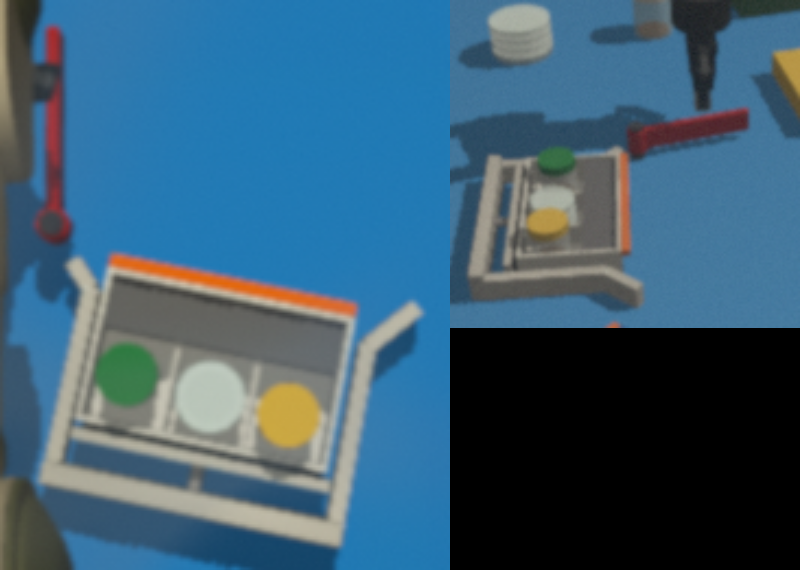

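Request:
jog_arm(moves="0 0 0 -0.01 -0.016 0 0;0 0 0 -0.018 -0.028 0 0;0 0 0 -0.023 -0.04 0 0;0 0 0 -0.0256 -0.048 0 0;0 0 0 -0.028 -0.056 0 0;0 0 0 -0.0296 -0.0635 0 0;0 0 0 -0.031 -0.07 0 0;0 0 0 -0.032 -0.0777 0 0;0 0 0 -0.0331 -0.0914 0 0;0 0 0 -0.0329 -0.1053 0 0;0 0 0 -0.0313 -0.1194 0 0;0 0 0 -0.0283 -0.1335 0 0;0 0 0 -0.0239 -0.1475 0 0;0 0 0 -0.0179 -0.1612 0 0;0 0 0 -0.0104 -0.1744 0 0;0 0 0 -0.0015 -0.1869 0 0;0 0 0 0.0089 -0.1985 0 0;0 0 0 0.0206 -0.2092 0 0;0 0 0 0.0335 -0.2186 0 0;0 0 0 0.0335 -0.2186 0 0")

```text
clock: 14.95
position: [0.555, 0.0418, 0.0213]
orientation: [0.102, 0.995, -0.0, -0.001]
contact_force: [-0.2, 0.0, -0.3]
grip_width: -0.0001
finger_force: 0.0
```

Request:
jog_arm(moves="0 0 0 0.007 -0.004 0 0;0 0 0 0.014 -0.008 0 0;0 0 0 0.0215 -0.0115 0 0;0 0 0 0.029 -0.0145 0 0;0 0 0 0.037 -0.017 0 0;0 0 0 0.043 -0.019 0 0;0 0 0 0.048 -0.02 0 0;0 0 0 0.051 -0.0205 0 0")

```text
clock: 15.62
position: [0.5157, 0.0357, 0.0213]
orientation: [0.101, 0.995, -0.0, -0.0]
contact_force: [0.8, 2.0, 0.3]
grip_width: -0.0002
finger_force: 0.4
```

```bash
python3 - <<'E'
from h import *
from plant import telemetry,cams
import cv2
o=telemetry.get_obs();p,y,M=tp(o);print(p,y,o["contact_force"])
b=cams.read_camera("side")["color"][200:310,195:355]
cv2.imwrite("pics/f.png",cv2.resize(b,None,fx=5,fy=5,interpolation=cv2.INTER_CUBIC))
E
```

```text
[0.51568891 0.03568605 0.02131139] -0.20309611312183773 [0.81229424 2.02583878 0.34361877]
```

View pics/f.png

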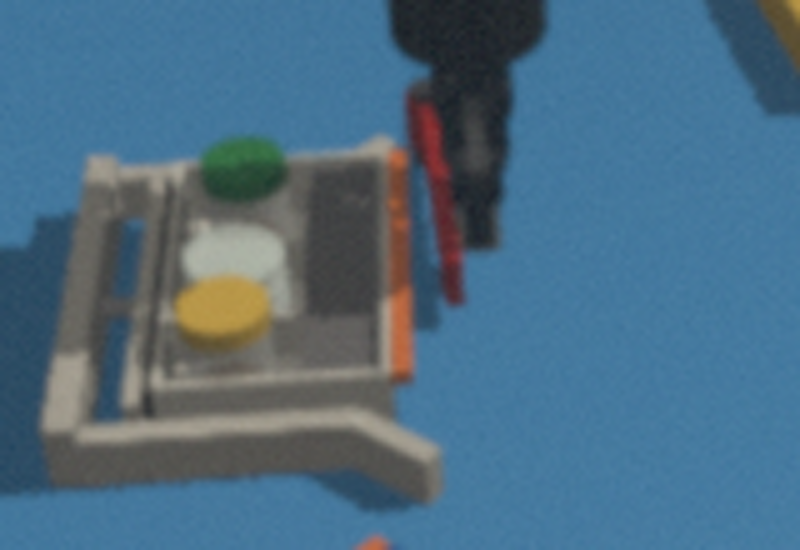

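Request:
jog_arm(moves="0 0 0 0.002 0 0 0;0 0 0 0.004 0 0 0;0 0 0 0.006 0 0 0;0 0 0 0.008 0 0 0")

```text
clock: 16.0
position: [0.5103, 0.0368, 0.0213]
orientation: [0.101, 0.995, -0.0, 0.0]
contact_force: [0.5, -1.2, 0.1]
grip_width: 0.0003
finger_force: 0.5
```

Request:
jog_arm(moves="0 0 0 0.001 0 0 0;0 0 0 0.002 0 0 0;0 0 0 0.003 0 0 0")

```text
clock: 16.25
position: [0.5086, 0.0372, 0.0214]
orientation: [0.101, 0.995, -0.0, 0.001]
contact_force: [6.5, -1.2, -4.0]
grip_width: 0.0002
finger_force: 3.0
```

Request:
jog_arm(moves="0 0 0 0.001 0 0 0;0 0 0 0.002 0 0 0;0 0 0 0.003 0 0 0")

```text
clock: 16.5
position: [0.5085, 0.0372, 0.0216]
orientation: [0.102, 0.995, -0.0, 0.004]
contact_force: [16.5, -3.1, -11.8]
grip_width: 0.0
finger_force: 8.1
```

Request:
jog_arm(moves="0 0 0 0 0 0 0;0 0 0 0 0 0 0;0 0 0 0 0 0 0;0 0 0 -0.004 0 0 0;0 0 0 -0.012 0 0 0;0 0 0 -0.025 0 0 0;0 0 0 -0.045 0 0 0;0 0 0 -0.045 0 -0.04 0;0 0 0 -0.045 0 -0.09 0;0 0 0 -0.045 0 -0.14 0;0 0 0 -0.045 0.05 -0.18 0;0 0 0 -0.045 0.1 -0.18 0;0 0 0 -0.045 0.15 -0.18 0;0 0 0 -0.045 0.2 -0.18 0;0 0 0 -0.045 0.25 -0.18 0;0 0 0 -0.045 0.25 -0.18 0")

```text
clock: 17.83
position: [0.5764, 0.2203, 0.1558]
orientation: [0.099, 0.995, 0.001, -0.0]
contact_force: [-0.7, -0.4, -0.8]
grip_width: -0.0003
finger_force: 0.0
```

```bash
python3 - <<'E'
from h import *
from plant import cams
import cv2
a=cams.read_camera("top")["color"][185:375,250:400];b=cams.read_camera("side")["color"][160:310,195:355]
a=cv2.resize(a,(450,570));b=cv2.resize(b,(350,328))
cv2.imwrite("pics/g.png",np.hstack([a,np.vstack([b,np.zeros((242,350,3),np.uint8)])]))
E
```

```text
(no output)
```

View pics/g.png

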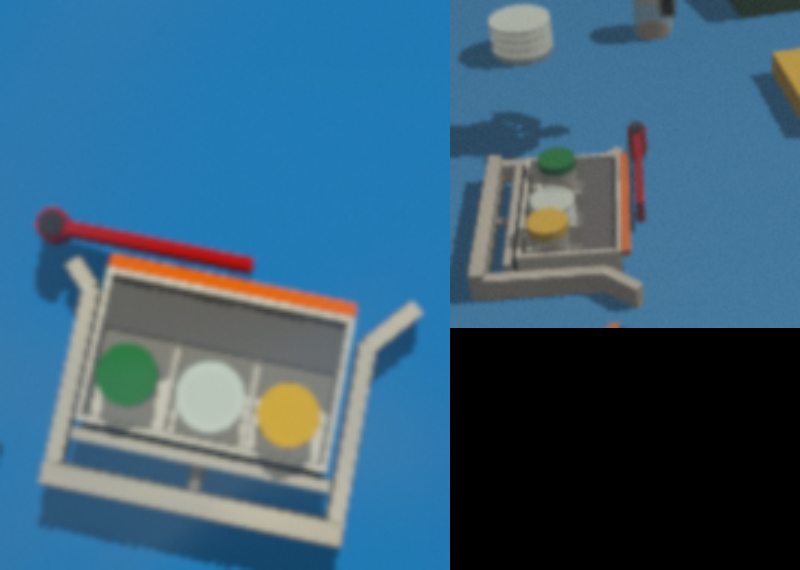

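The gate lies from (52,225) to (252,265), parallel to the lip from (110,258) to (357,305). The tray is home and its load is standing, so I hand in.

```bash
python3 -c "
from plant import r
print(r.sign_off())"
```

```text
the job is handed in; nothing more can be done
None
```

I handed the job in at about 18 s of the 67 s: the tray was pressed against the stop at about 14 N (roughly 11 N beyond the drag) for 0.8 s. The gate is shut on its end stop, the load is standing and the arm is clear. The hand-in returned no verdict.

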